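# Take the painted keeper plate off its barbed drying hook

## Task

The painted keeper plate hanging on the barbed drying hook is dry: take it off the hook and stand it upright, fully home, in the slot of the wooden rest block. Ease it off gently, without scraping or forcing the paint against the hook (raise it, tilt it and back it out over the barb), do not force it into the block, and leave the other things on the bench alone.

Things in the scene. Friction and masses are not known exactly. Their poses are not given: they have to be found in the camera images.
- plate_grip (a point): Grip point of the loose keeper plate (grey-painted flat steel, 8 mm thick, 159 mm tall, 0.22 to 0.4 kg): mid-thickness, 139 mm above its foot, 20 mm below its top, in a tab 30 mm wide. Grip across thickness or width. Axes of all plate points: x through the thickness (hung: along the hook bar toward its tip, to about 6 degrees), y across the width, z up from foot to top.
- plate_window (a point): Centre of the plate's window, 85 mm above the foot; the hook bar runs through it. The window is 20 mm tall (z) and 20 mm wide (y), with 10 mm of steel on either side. Above it the tab is 40 mm wide for 12 mm, then 30 mm wide for 52 mm, to the top.
- plate_foot (a point): Centre of the underside of the plate's leg, 85 mm below the window's centre. The leg is 60 mm wide and 75 mm tall. The plate may hang a few degrees askew in its own plane until it is gripped.
- stand: Fixed steel stand of the drying hook: base 120 x 100 x 10 mm with a sleeve; origin at the centre of its underside, x toward the hook's tip, z up. A sprung stalk in the sleeve carries a clamp head, 22 mm wide, holding the hook bar (round, 8 mm thick), which lies in the stand's plane y = 0. More than 20 N between plate and hook counts as forcing.
- bar_line (a point): Fixed point on the post's axis at the height (150 mm) of the level hook bar's centreline when unloaded. The hook dips 1 to 4.5 mm under the hanging plate, more if heavier; as the plate is lifted it rises with it to a hard stop and stays. Then the plate comes off the bar, and about 12 mm higher the window's lower edge meets the bar's underside. Noise: feel for it.
- bend_mid (a point): Fixed mid-point of where the hook's bend may be, 105 mm along x from the post. The REAL bend lies up to 28 mm before or beyond it along x: the bar may be clamped further in or out and this is not reported, so find it by feel or by eye. At the bend the bar turns up by 41 degrees; its centreline goes 21 mm along x and 18 mm up to the tip.
- tip_mid (a point): Where the tip is if the bend is at bend_mid (it shifts with it). A barb 5 mm thick runs from the tip back over the bar, 8 mm back and 5.5 mm up; its top is 26 mm above the level bar's centreline, so the upright window cannot pass. It passes with the plate's top leaning 41 degrees to the post, moving up the slope, its centre 4 mm off the bar on the barb side; 2 mm are free.
- rest: Fixed wooden rest block 60 x 110 mm, 40 mm high; origin at the centre of its underside. In its top is one slot 12 mm wide (along the block's x) and 66 mm long (along its y), 28 mm deep, with a 3 mm chamfer at the mouth. The plate's leg goes in, foot down, either way round.
- slot (a point): Centre of the slot's floor, 12 mm above the bench, 28 mm below the block's top; same axes as the block. The slot takes the plate's foot centre here.
- tape_measure: Loose orange tape measure, 80 x 103 x 40 mm, bystander.
- pliers: Loose red-handled pliers, 183 mm long, lying flat, bystander.
- tape_roll: Loose roll of white tape, 68 mm across and 24 mm high, lying flat, bystander.
- nut_0: Loose steel nut, 24 mm, bystander.
- bolt_a: Loose steel bolt, 64 mm, bystander.
- plate: The same keeper plate as a whole; its origin is the centre of its foot's underside.
Mind the look-alikes: they are no part of the job. Leave any turquoise look-alike of the plate alone.

How it is judged:
By the outcome, as a careful person would: the job done as asked, in the order asked, and still so for the second after the job is handed in, with the robot touching nothing.
It also fails if it takes over 64 s, if anything falls off the work surface, if the arm or the gripper's body presses on something with over 40 N, if the wrist force passes 120 N, or if a joint passes its speed limit or range.

## Robot

A 7-joint arm with a two-finger parallel gripper is mounted at the origin on a cart in front of the work surface, level with it; the furniture and walls round the work are solid. World frame = base frame: x ahead of the robot, y to its left, z up, the work surface at z = 0. Lengths are in m, angles in rad, forces in N, time in s.
With the tool pointing down it reaches from about 0.425 to 0.875 m from the base axis. Payload 8.4 kg.
Tool frame: the origin (TCP) lies midway between the tips of the shut fingers; the grasp point (between the pads) lies 19 mm behind it; z points along the fingers, y is the line along which they close (so a half turn about z gives the same grasp; the last joint's range is limited). The gripper opens to 85 mm and grips with 20 to 120 N. Pads are 22 mm wide; open, the fingers measure 114 mm over their backs; the gripper's body (76 mm by 85 mm) begins 54 mm behind the grasp point. The pads swing forward as they close: fully open they stand 13 mm farther back than shut.
Start: joints at [1.139, 0.333, 0.04, 1.465, -0.013, 1.343, -0.059], TCP at [0.212, -0.614, 0.21] pointing down, gripper open.
Joint ranges: [-2.58, 2.58], [-0.38, 2.09], [-1.3, 1.39], [0.25, 2.4], [-1.5, 4.64], [0.08, 2.09], [-2.65, 2.65]. Speed limits (rad/s): [2.22, 2.22, 2.79, 2.79, 3.14, 3.14, 3.14].

## Interface

Orientations are given as a unit quaternion [w, x, y, z].
In Python, from rig import manip, optics, order, models gives the robot as it stands. The module is installed in compiled form; this text tells all that it offers.
- The arm moves only by the tool arm_command, never from a script. Its argument "deltas" is a list that holds one entry, the list of rows, each a list of 7 numbers: the shift along the tool's x, y, z in cm, then the turn, a rotation vector about the tool's x, y, z in degrees, then the opening, from 0 (shut) to 1 (fully open). In form: [[[x, y, z, rx, ry, rz, grip], ...]]. A call has 1 to 12 rows; each row is the pose to reach, as a shift and turn from the pose commanded when the call began, along the tool's axes at that moment; what a row does not reach only later rows make up. A row lasts 1/10 s, in which the tool goes at most 50 mm and 8.59 degrees, less where a joint would pass 70% of its speed; a pose out of reach is approached as far as the arm can. A call with a gripper value outside its range is refused whole. The fingers move at their own pace and stop on an object; "squeeze" is the grip in N (left out, the last holds). Time passes only in rows, so rows that repeat a pose let the fingers close. It gives the time, the measured TCP pose, the force, the opening and the grip force at its end, in the units of the state.
- manip.get_obs(): the state, without advancing time (a new reading comes with each control period).
- optics.grab_frame(name): name is "scene" or "side" or "wrist"; returns a dict with "frame" (480x640x3 uint8, red, green, blue), "z_map" (480x640 float32, m along the optical axis (not along the pixel's ray), 0 where there is no reading), "mtx" (3x3 intrinsics, pixels), "extrinsics" (4x4, takes a point from world to camera coordinates). Camera axes: x right, y up, looking along -z (the intrinsics and any distortion apply to the point x, -y, -z); pixel columns grow to the right and rows downward; lengths in m; the calibration is good to about 2 mm. A picture is of the moment at which its call begins.
- order.close_job(): hands the job in; it is judged then, once.
Trained networks look in a picture, given as the dict that the camera call returned (one of the last four; its "shot" number tells which), for a name from the list of things; names that differ only in an ending like _2 or _b are one class to them, and where a whole thing is asked for, a point or a joint stands for the part that bears it (a point fixed in the world has none). Each returns a list of dicts, best first, with "score" (0 to 1); they miss things now and then, are a little off and sometimes report something else, mostly with a low value. They report only what shows in the picture. A call takes as long as a camera call. They do not tell look-alikes from the thing itself.
- models.regions_of(target, picture): "pixels" (480x640 bool, what is visible of it) and "box" ([left, top, right, bottom] in pixels, round what is visible of it).
The state is a dict: "time_s": time; "q": joint angles; "joint_vel": joint speeds; "joint_torque": joint torques, N m; "ee_pos": TCP position; "eef_rot": TCP orientation; "ft_force": force on the tool from outside, world axes, zero at the start; "moment": the same for the moment, N m; "width": finger opening in m; "finger_force": force on a finger pad.
Only numpy, scipy, OpenCV 4.12 (cv2) and the standard library are available. Lean on these libraries where they do the work, as an engineer would, in place of code of your own. Each camera call takes 0.05 s, during which the arm holds its last target. There are 200 camera calls.

## Working session

There is one attempt and no reset: what is moved stays moved. The work goes in short steps, Python scripts to look and compute and a tool call to move; the robot and the scene stay as the last step left them, time stands still between calls to the robot, and variables do not carry over. Pictures are saved under pics/ and viewed, at most 10 in all, crops included, and the job is handed in when it is done.

Besides the shell and the picture viewer there is one more tool, called after ">>>" in YAML: its name, and indented under it one key for each argument. arm_command: Moves the arm, as the interface text tells. Its arguments: {"type":"object","properties":{"deltas":{"type":"array"},"squeeze":{"type":"number"}},"required":["deltas"]}

```bash
mkdir -p pics; cat > h.py <<'E'
import numpy as np, cv2
from rig import manip, optics, order, models
from scipy.spatial.transform import Rotation as R
def world(p, mask=None):
    """world points for each pixel HxWx3 (nan without depth)"""
    z=p["z_map"]; K=p["mtx"]; v,u=np.mgrid[:480,:640]
    c=np.stack([(u-K[0,2])/K[0,0]*z, -(v-K[1,2])/K[1,1]*z, -z],-1)
    E=p["extrinsics"]; w=(c-E[:3,3])@E[:3,:3]
    w[z==0]=np.nan
    return w
def proj(p,x):
    c=p["extrinsics"][:3,:3]@np.asarray(x)+p["extrinsics"][:3,3]; K=p["mtx"]
    return np.array([K[0,0]*c[0]/-c[2]+K[0,2], K[1,1]*-c[1]/-c[2]+K[1,2]])
def save(n,img): cv2.imwrite("pics/"+n,img[...,::-1])
E
python3 - <<'E'
from h import *
ims=[]
for n in ["scene","side"]:
    p=optics.grab_frame(n); np.save(n+".npy",p,allow_pickle=True); w=world(p); ims.append(p["frame"])
    E=p["extrinsics"]; print(n,"cam at",-E[:3,:3].T@E[:3,3], p["mtx"][0,0], [k for k in p])
    for t in ["plate","stand","rest","tape_measure","pliers","tape_roll","nut_0","bolt_a"]:
        for d in models.regions_of(t,p)[:3]:
            m=d["pixels"]; q=w[m]; print(t,round(d["score"],2),d["box"],m.sum(),np.round(np.nanmedian(q,0),3),np.round(np.nanpercentile(q,[3,97],axis=0),3).tolist())
save("a.png",cv2.resize(np.vstack(ims),(640,960))[:, :] if 0 else cv2.resize(np.hstack(ims),(800,300)))
save("scene.png",ims[0]);save("side.png",ims[1])
print(manip.get_obs())
E
```

```text
scene cam at [-0.17961873  0.60729174  0.86463495] 610.0160829432855 ['frame', 'z_map', 'mtx', 'extrinsics', 'shot']
plate 0.91 [284.6, 222.4, 299.3, 306.5] 565 [0.503 0.318 0.138] [[0.484, 0.264, -0.0], [0.612, 0.326, 0.215]]
plate 0.79 [419.2, 170.2, 441.6, 240.9] 1099 [ 0.569 -0.033  0.068] [[0.564, -0.088, 0.003], [0.604, -0.007, 0.157]]
stand 0.7 [231.3, 238.9, 339.9, 341.4] 3866 [0.522 0.369 0.011] [[0.478, 0.273, 0.004], [0.583, 0.424, 0.158]]
stand 0.55 [179.8, 251.9, 241.0, 322.5] 865 [0.643 0.429 0.011] [[0.601, 0.364, 0.004], [0.707, 0.497, 0.014]]
rest 0.6 [368.0, 236.9, 423.4, 296.4] 2040 [0.503 0.104 0.037] [[0.459, 0.068, 0.002], [0.566, 0.126, 0.042]]
rest 0.44 [284.0, 220.0, 300.7, 305.1] 542 [0.503 0.318 0.136] [[0.484, 0.272, -0.0], [0.619, 0.326, 0.215]]
tape_measure 0.73 [311.9, 217.8, 347.4, 250.0] 1017 [0.653 0.162 0.037] [[0.629, 0.128, 0.005], [0.695, 0.191, 0.041]]
pliers 0.82 [177.0, 254.1, 241.4, 322.9] 955 [0.642 0.434 0.011] [[0.6, 0.365, 0.001], [0.705, 0.498, 0.014]]
tape_roll 0.74 [335.2, 308.0, 374.0, 346.9] 911 [0.421 0.239 0.021] [[0.394, 0.207, 0.
[... 1775 characters left out ...]
 0.33321116,  0.03993458,  1.46539565, -0.01339824,
        1.34330841, -0.05853157]), 'joint_vel': array([-5.22466457e-04,  1.20554493e-03, -5.89054923e-04,  1.22072320e-04,
       -9.47328939e-04,  3.98296918e-05, -1.57680915e-03]), 'joint_torque': array([ 4.11541050e-04, -6.58290982e+01,  1.36326224e+00, -4.05820906e+01,
        1.66060030e-02,  2.70478624e-03, -7.84895383e-05]), 'ee_pos': array([ 0.21230045, -0.61432107,  0.21000328]), 'eef_rot': array([-2.68288480e-05,  9.86196072e-01,  1.65581723e-01, -9.12009859e-06]), 'ft_force': array([-1.17589046,  0.37238658,  0.01958424]), 'moment': array([-0.00901864, -0.00446775,  0.046141  ]), 'finger_force': 0.0, 'width': 0.08588364476164226}
```

View pics/scene.png

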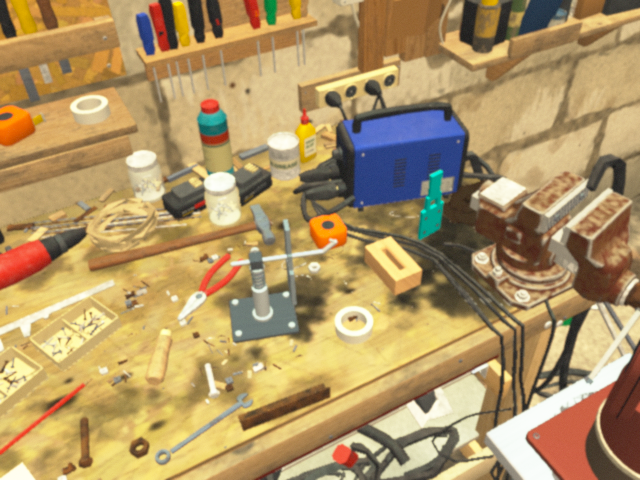

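View pics/side.png

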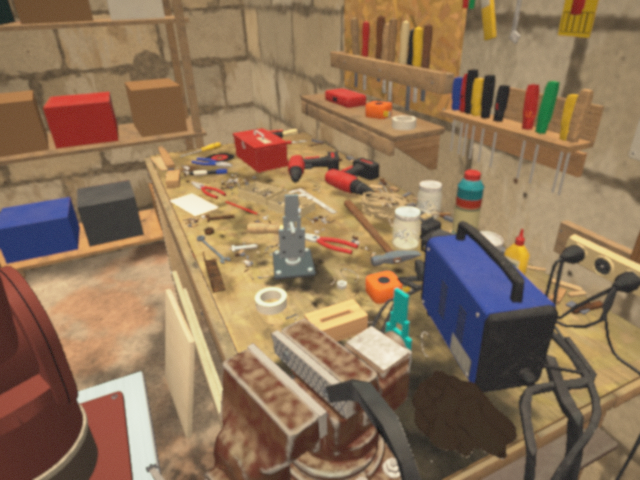

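The grey plate hangs on the hook at scene px (290,265), and the turquoise look-alike stands at (430,205). The grey one on the stand is the one meant. The rest block is at (393,263).

```bash
python3 - <<'E'
from h import *
p=np.load("scene.npy",allow_pickle=True).item(); w=world(p); f=p["frame"]
def rect(sel,n):
    q=w[sel][:,:2].astype(np.float32); r=cv2.minAreaRect((q*1000)); print(n,len(q),r)
sx=np.zeros((480,640),bool)
a=sx.copy(); a[285:345,225:305]=1
rect(a&(abs(w[...,2]-.010)<.004)&(w[...,0]>.46)&(w[...,0]<.6)&(w[...,1]>.3)&(w[...,1]<.44)&(f.max(-1)<120)&(f[...,0].astype(int)-f[...,2]<10),"base")
a=sx.copy(); a[230:300,360:428]=1
top=a&(abs(w[...,2]-.040)<.004); rect(top,"rest top")
a=sx.copy(); a[240:280,375:415]=1
fl=a&(w[...,2]<.03)&(w[...,2]>.005)&(w[...,0]>.47)&(w[...,0]<.55); rect(fl,"slotfloor")
c1=cv2.resize(f[212:342,225:345],None,fx=4.6,fy=4.6,interpolation=cv2.INTER_CUBIC)
save("c1.png",c1)
# plate points: vertical cluster
a=sx.copy(); a[220:306,280:302]=1
m=a&(w[...,2]>.16)&(w[...,2]<.25)&(w[...,1]>.2)
print("tab",np.round(np.nanmean(w[m],0),4),np.round(np.nanpercentile(w[m],[2,98],axis=0),4).tolist(),m.sum())
E
```

```text
base 175 ((531.20947265625, 366.9456481933594), (116.83582305908203, 101.8322982788086), 73.50948333740234)
rest top 1122 ((515.7181396484375, 94.88116455078125), (116.35542297363281, 63.78117370605469), 0.18348896503448486)
slotfloor 225 ((524.7306518554688, 82.65812683105469), (53.91069030761719, 115.37250518798828), 28.150455474853516)
tab [0.5099 0.3156 0.1932] [[0.4977, 0.3079, 0.1613], [0.5317, 0.3209, 0.2166]] 221
```

View pics/c1.png

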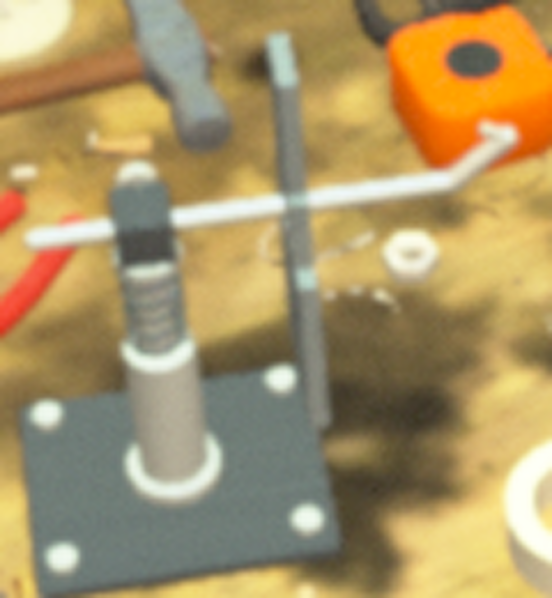

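The crop shows the clamp head at about (143,225), the plate edge-on crossing the bar at (290,203), the bend at (452,182), and the tip and barb at (515,135)/(485,130). The base corners are (25,410), (290,370), (340,550), (45,595). This confirms the grey plate hanging on the hook.

```bash
cat >> h.py <<'E'
def ray(p,uv):
    K=p["mtx"]; E=p["extrinsics"]; d=E[:3,:3].T@np.array([(uv[0]-K[0,2])/K[0,0],-(uv[1]-K[1,2])/K[1,1],-1]); return -E[:3,:3].T@E[:3,3], d
def atz(p,uv,z):
    o,d=ray(p,uv); return o+d*(z-o[2])/d[2]
def atplane(p,uv,pt,n):
    o,d=ray(p,uv); return o+d*((pt-o)@n)/(d@n)
E
python3 - <<'E'
from h import *
p=np.load("scene.npy",allow_pickle=True).item(); w=world(p)
C=lambda x,y:(225+(x+.5)/4.6-.5,212+(y+.5)/4.6-.5)
k=np.array([atz(p,C(*c),.010) for c in [(22,410),(290,368),(341,550),(42,597)]]); print("base",np.round(k,4).tolist())
s=[np.linalg.norm(k[i]-k[i-1]) for i in range(4)]; print("sides",s)
c=k.mean(0); ex=(k[1]-k[0]+k[2]-k[3]); ex/=np.linalg.norm(ex); ey=np.array([-ex[1],ex[0],0]); c[2]=0
print("stand",c,ex)
for n,q in dict(barback=(35,238),bar1=(180,218),plate=(292,203),bend=(452,182),tip=(515,134),barb=(484,130),headtop=(138,170),platetop=(280,38),platebot=(318,425)).items():
    x=atplane(p,C(*q),c,ey); print(n,np.round(x,4),"s=%.4f"%((x-c)@ex), "z=150 ray:", np.round([(atz(p,C(*q),.15)-c)@ex,(atz(p,C(*q),.15)-c)@ey],4))
for n in ["scene","side"]:
    p=np.load(n+".npy",allow_pickle=True).item(); w=world(p)
    p2=optics.grab_frame(n); m=models.regions_of("rest",p2)[0]["pixels"]; m=cv2.erode(m.astype(np.uint8),np.ones((2,2)))>0
    t=m&(abs(w[...,2]-.040)<.005); r=cv2.minAreaRect((w[t][:,:2]*1000).astype(np.float32)); print(n,"rest",r)
    print(np.round(cv2.boxPoints(r)).tolist(), np.round(np.median(w[t],0),4))
    f=m&(w[...,2]<.034); f&=(abs(w[...,0]-.513)<.036)&(abs(w[...,1]-.095)<.02)
    print("slotpx",f.sum(),np.round(np.percentile(w[f],[2,50,98],axis=0),4).tolist() if f.sum() else "")
    hh=optics and p["frame"][225:305,360:430] if n=="scene" else p["frame"][295:350,300:375]
    save("r_%s.png"%n,cv2.resize(hh,None,fx=6,fy=6,interpolation=cv2.INTER_CUBIC))
E
python3 -c "
import cv2,numpy as np
a=cv2.imread('pics/r_scene.png');b=cv2.imread('pics/r_side.png');print(a.shape,b.shape)
b=cv2.resize(b,None,fx=.8,fy=.8);H=np.zeros((480,420+b.shape[1],3),np.uint8);H[:,:420]=a;H[:b.shape[0],420:]=b;cv2.imwrite('pics/r.png',H);print(H.shape)"
```

```text
base [[0.5949, 0.4077, 0.01], [0.5618, 0.3018, 0.01], [0.465, 0.3268, 0.01], [0.5009, 0.4373, 0.01]]
sides [np.float64(0.0984874488070761), np.float64(0.11094220783281133), np.float64(0.09994253023459643), np.float64(0.11614791640381289)]
stand [0.53065166 0.36837097 0.        ] [-0.3038219  -0.95272885  0.        ]
barback [0.5424 0.4051 0.152 ] s=-0.0385 z=150 ray: [-0.0386  0.0021]
bar1 [0.5263 0.3547 0.1516] s=0.0144 z=150 ray: [0.0145 0.0016]
plate [0.5137 0.3152 0.151 ] s=0.0558 z=150 ray: [0.0559 0.001 ]
bend [0.4955 0.258  0.1499] s=0.1158 z=150 ray: [ 1.158e-01 -1.000e-04]
tip [0.4882 0.2352 0.1695] s=0.1398 z=150 ray: [0.1441 0.021 ]
barb [0.4917 0.2462 0.1737] s=0.1282 z=150 ray: [0.133  0.0257]
headtop [0.5302 0.3669 0.1781] s=0.0015 z=150 ray: [0.002  0.0307]
platetop [0.5136 0.3148 0.2306] s=0.0562 z=150 ray: [0.0649 0.0953]
platebot [0.5127 0.3121 0.0281] s=0.0591 z=150 ray: [ 0.0487 -0.1092]
scene rest ((513.4609985351562, 95.66590881347656), (111.84612274169922, 62.19727325439453), 0.18348254263401031)
[[457.0, 127.0], [458.0, 64.0], [569.0, 65.0], [569.0, 127.0]] [0.5104 0.0985 0.0395]
slotpx 112 [[0.4907, 0.0872, 0.0168], [0.5218, 0.0889, 0.0265], [0.5486, 0.0932, 0.0335]]
side rest ((516.56640625, 92.07764434814453), (108.78666687011719, 59.061214447021484), 0.35000526905059814)
[[462.0, 121.0], [462.0, 62.0], [571.0, 63.0], [571.0, 122.0]] [0.5182 0.0892 0.0397]
slotpx 83 [[0.4893, 0.0989, 0.0258], [0.518, 0.1011, 0.0305], [0.5467, 0.1033, 0.0337]]
(480, 420, 3) (330, 450, 3)
(480, 780, 3)
```

View pics/r.png

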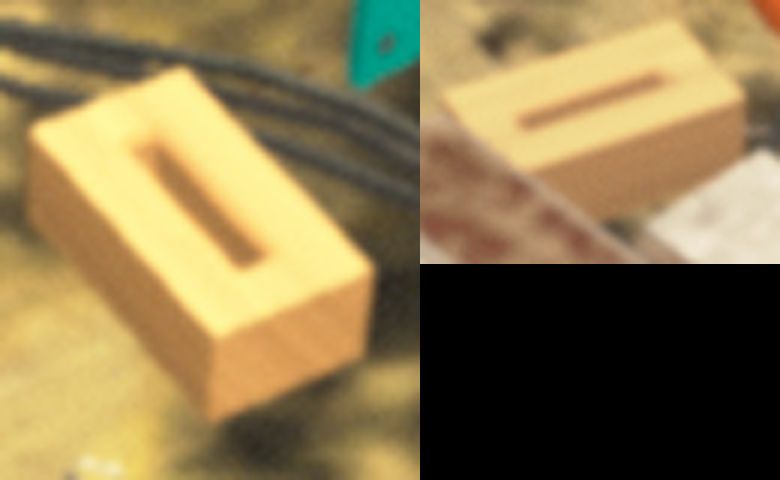

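```bash
cat >> h.py <<'E'
def Rt(psi,tilt=0,roll=0):
    """tool down, tool y at world angle psi; then turned by tilt about tool x, roll about tool y (deg)"""
    y=np.array([np.cos(np.radians(psi)),np.sin(np.radians(psi)),0]); z=np.array([0,0,-1.])
    return R.from_matrix(np.stack([np.cross(y,z),y,z],1))*R.from_euler("x",tilt,degrees=True)*R.from_euler("y",roll,degrees=True)
def now():
    o=manip.get_obs(); q=o["eef_rot"]; return o["ee_pos"],R.from_quat([q[1],q[2],q[3],q[0]])
def delta(pos,rot,frm=None):
    p0,r0=frm or now(); return np.round(np.r_[r0.inv().apply(pos-p0)*100,(r0.inv()*rot).as_rotvec(degrees=True)],2)
EX=np.array([-.3038,-.9527,0]); ST=np.array([.5307,.3684,0]); PSI=72.3
E
python3 - <<'E'
from h import *
s=now(); print(s[0])
for P,psi in [((.48,-.35,.42),-20),((.55,.05,.42),30),((.514,.315,.33),72.3)]:
    t=(np.array(P),Rt(psi)); print(delta(*t,frm=s).tolist()); s=t
p=np.load("scene.npy",allow_pickle=True).item(); w=world(p); m=(w[...,1]<.1)&(w[...,1]>-.5)&(w[...,0]>.25)&(w[...,0]<.65); print("max h",np.nanpercentile(w[m][:,2],[50,90,99,99.9]))
E
```

```text
[ 0.21230813 -0.61430468  0.20997047]
[33.93, -16.24, -21.0, -0.01, -0.0, -50.94]
[39.98, -7.1, 0.0, 0.0, 0.0, -50.0]
[24.75, 10.13, 9.0, 0.0, 0.0, -42.3]
max h [0.00142909 0.18366082 0.20900261 0.23558727]
```

>>> arm_command:
  deltas:
    - [[0, 0, -10, 0, 0, 0, 0.5], [0, 0, -16, 0, 0, -8, 0.5], [34, -16.2, -21, 0, 0, -51, 0.5], [34, -16.2, -21, 0, 0, -51, 0.5], [34, -16.2, -21, 0, 0, -51, 0.5], [34, -16.2, -21, 0, 0, -51, 0.5], [34, -16.2, -21, 0, 0, -51, 0.5], [34, -16.2, -21, 0, 0, -51, 0.5], [34, -16.2, -21, 0, 0, -51, 0.5], [34, -16.2, -21, 0, 0, -51, 0.5], [34, -16.2, -21, 0, 0, -51, 0.5], [34, -16.2, -21, 0, 0, -51, 0.5]]

```text
time_s: 2.3
ee_pos: [0.4814, -0.3494, 0.4201]
eef_rot: [0.0, 0.818, 0.575, 0.0]
ft_force: [0.8, -0.4, -0.1]
width: 0.0427
finger_force: 0.0
```

>>> arm_command:
  deltas:
    - [[40, -7, 0, 0, 0, -50, 0.5], [40, -7, 0, 0, 0, -50, 0.5], [40, -7, 0, 0, 0, -50, 0.5], [40, -7, 0, 0, 0, -50, 0.5], [40, -7, 0, 0, 0, -50, 0.5], [40, -7, 0, 0, 0, -50, 0.5], [40, -7, 0, 0, 0, -50, 0.5], [40, -7, 0, 0, 0, -50, 0.5], [40, -7, 0, 0, 0, -50, 0.5], [40, -7, 0, 0, 0, -50, 0.5], [40, -7, 0, 0, 0, -50, 0.5], [40, -7, 0, 0, 0, -50, 0.5]]

```text
time_s: 3.5
ee_pos: [0.5515, 0.0471, 0.4199]
eef_rot: [0.0, 0.501, 0.865, -0.0]
ft_force: [-0.3, -0.2, -0.5]
width: 0.0427
finger_force: 0.0
```

```bash
python3 - <<'E'
from h import *
o=manip.get_obs(); print(o["time_s"],o["ee_pos"],o["q"],o["width"])
print(delta(np.array([.514,.315,.33]),Rt(72.3)).tolist())
E
```

```text
3.5 [0.55146918 0.04709649 0.41987427] [ 0.37243412  0.15867428 -0.63146679  1.28548707  0.0952471   1.72736071
  0.28264966] 0.04271606132168875
[25.11, 10.09, 8.97, -0.04, 0.02, -42.46]
```

```bash
python3 - <<'E'
from h import *
p=optics.grab_frame("wrist"); np.save("w0.npy",p,allow_pickle=True); w=world(p); save("w0.png",p["frame"])
E_=p["extrinsics"]; print("cam",-E_[:3,:3].T@E_[:3,3],p["mtx"][0,0])
for d in models.regions_of("rest",p)[:2]: print(d["score"],d["box"])
m=(abs(w[...,2]-.040)<.004)&(abs(w[...,0]-.515)<.075)&(abs(w[...,1]-.094)<.045)
r=cv2.minAreaRect((w[m][:,:2]*1000).astype(np.float32)); print("top",m.sum(),r)
f=(w[...,2]<.035)&(w[...,2]>.005)&(abs(w[...,0]-.515)<.04)&(abs(w[...,1]-.094)<.015)
if f.sum()>5: print("slot",f.sum(),cv2.minAreaRect((w[f][:,:2]*1000).astype(np.float32)),np.percentile(w[f][:,2],[5,50]))
E
```

```text
cam [0.51864445 0.10531859 0.58400447] 367.87901850768395
0.97 [277.4, 104.5, 360.2, 183.9]
top 2926 ((517.7894287109375, 95.27337646484375), (110.14580535888672, 59.98231506347656), 0.23939357697963715)
slot 394 ((517.886962890625, 94.94059753417969), (66.07440948486328, 12.394686698913574), 0.43575233221054077) [0.01058309 0.01225588]
```

View pics/w0.png

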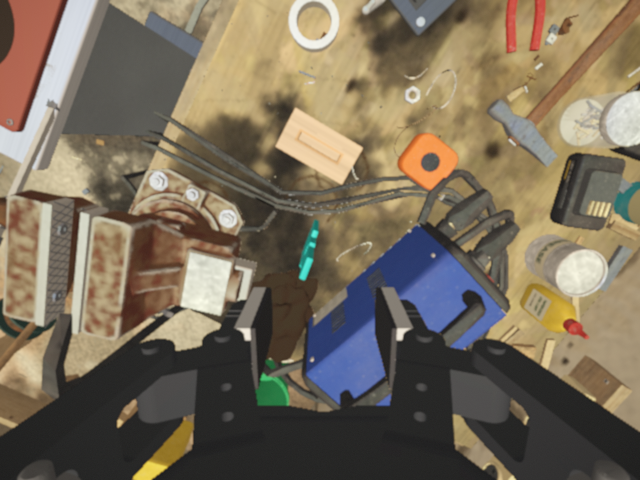

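The wrist picture shows the rest block at (320,143), and the slot measures 66 x 12.4 mm, as it should. The slot centre is at (0.518, 0.095), nearly axis-aligned. The turquoise plate at (310,250) stays out of it.

>>> arm_command:
  deltas:
    - [[25.1, 10.1, 0, 0, 0, -42.5, 0.5], [25.1, 10.1, 4, 0, 0, -42.5, 0.5], [25.1, 10.1, 9, 0, 0, -42.5, 0.5], [25.1, 10.1, 9, 0, 0, -42.5, 0.5], [25.1, 10.1, 9, 0, 0, -42.5, 0.5], [25.1, 10.1, 9, 0, 0, -42.5, 0.5], [25.1, 10.1, 9, 0, 0, -42.5, 0.5], [25.1, 10.1, 9, 0, 0, -42.5, 0.5], [25.1, 10.1, 9, 0, 0, -42.5, 0.5]]

```text
time_s: 4.5
ee_pos: [0.5141, 0.3161, 0.3305]
eef_rot: [0.0, 0.153, 0.988, -0.0]
ft_force: [0.1, -0.2, -0.1]
width: 0.0428
finger_force: 0.0
```

```bash
python3 - <<'E'
from h import *
o=manip.get_obs(); print(o["time_s"],o["ee_pos"],o["q"],o["width"])
p=optics.grab_frame("wrist"); np.save("w1.npy",p,allow_pickle=True); w=world(p); save("w1.png",p["frame"])
ey=np.array([.9527,-.3038,0])
S=lambda q:np.stack([(q-ST)@EX,(q-ST)@ey,q[...,2]],-1)
q=S(w)
m=(q[...,2]>.185)&(q[...,2]<.225)&(abs(q[...,0]-.056)<.03)&(abs(q[...,1])<.04)
print("tab s,y,z",m.sum(),np.percentile(q[m],[3,50,97],axis=0).round(4).tolist()); print(cv2.minAreaRect((q[m][:,:2]*1000).astype(np.float32)))
m=(q[...,2]>.13)&(q[...,2]<.158)&(abs(q[...,1])<.015)&(q[...,0]>.07)&(q[...,0]<.11)
if m.sum(): print("bar",m.sum(),np.polyfit(q[m][:,0],q[m][:,1],1),np.percentile(q[m],[5,50,95],axis=0).round(4).tolist())
m=(q[...,2]>.135)&(q[...,2]<.2)&(abs(q[...,1])<.02)&(q[...,0]>.11)&(q[...,0]<.18)
if m.sum(): print("tip",m.sum(),np.percentile(q[m],[1,50,99],axis=0).round(4).tolist())
a=m
for s in np.arange(.06,.15,.005):
    k=(abs(q[...,0]-s)<.0025)&(abs(q[...,1])<.012)&(q[...,2]>.13)&(q[...,2]<.2)
    if k.sum(): print(round(s,3),k.sum(),np.median(q[k],0).round(4).tolist())
E
```

```text
4.5 [0.51407879 0.31611039 0.33048293] [ 0.03506361  0.3076701  -0.85659703  1.34831622  0.2317409   1.58719049
  0.47026921] 0.0427836726104319
tab s,y,z 444 [[0.0533, -0.0078, 0.1908], [0.0572, 0.0042, 0.2151], [0.0604, 0.0217, 0.2167]]
((56.87028884887695, 7.237936019897461), (7.63688325881958, 31.298723220825195), 0.6598216891288757)
bar 382 [-0.001174    0.00322758] [[0.0719, -0.0001, 0.1473], [0.09, 0.0029, 0.1508], [0.1081, 0.0072, 0.1526]]
tip 312 [[0.1105, -0.0003, 0.1477], [0.1256, 0.0026, 0.1596], [0.1397, 0.0074, 0.1741]]
0.06 56 [0.0593, -0.0085, 0.1742]
0.065 42 [0.0653, 0.0032, 0.1511]
0.07 43 [0.0701, 0.003, 0.1509]
0.075 45 [0.0748, 0.003, 0.151]
0.08 52 [0.0798, 0.0029, 0.1507]
0.085 46 [0.0852, 0.0028, 0.151]
0.09 46 [0.0901, 0.0029, 0.1506]
0.095 44 [0.0948, 0.003, 0.1507]
0.1 50 [0.0997, 0.003, 0.1509]
0.105 48 [0.1051, 0.0029, 0.1507]
0.11 46 [0.11, 0.0029, 0.1508]
0.115 51 [0.1152, 0.0027, 0.1514]
0.12 51 [0.1204, 0.0032, 0.155]
0.125 56 [0.1252, 0.0029, 0.1595]
0.13 63 [0.1293, 0.0022, 0.1645]
0.135 49 [0.1351, 0.0021, 0.1688]
0.14 20 [0.1387, 0.0028, 0.1694]
```

View pics/w1.png

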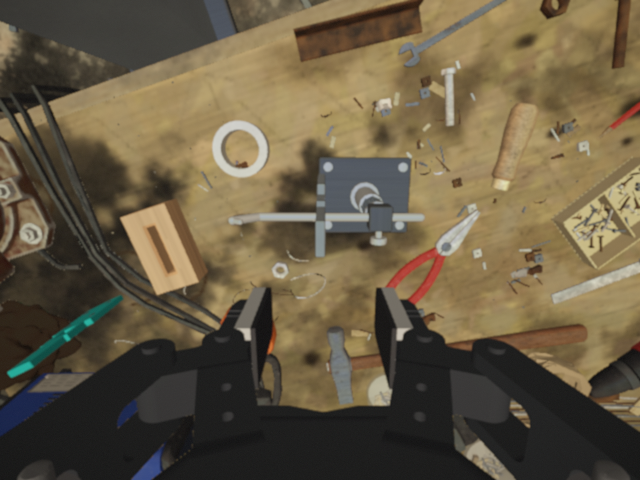

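The wrist picture shows the plate edge-on at (320,218), the bar running from (423,217) to the tip at (235,220), and the clamp head at (380,215). In the stand frame the bar lies at y=+3 mm and the bend at s≈116.5 mm. The plate is at s=57 mm with its tab centre at y=7 mm. Next I check its in-plane askew in the side view.

```bash
python3 - <<'E'
from h import *
p=np.load("side.npy",allow_pickle=True).item(); w=world(p); ey=np.array([.9527,-.3038,0])
pt=ST+EX*.061  # front face plane
# pixels in the plate region: intersect with front-face plane to get y,z per pixel
ws=(w-ST); s=ws@EX; y=ws@ey; z=w[...,2]
m=(abs(s-.058)<.012)&(abs(y)<.06)&(z>.04)&(z<.23)
m[:, :270]=0; m[:,310:]=0
v,u=np.nonzero(m); pts=np.array([atplane(p,(a,b),pt,EX) for a,b in zip(u,v)]); Y=(pts-ST)@ey; Z=pts[:,2]
for z0 in np.arange(.06,.22,.01):
    k=abs(Z-z0)<.005
    if k.sum()>3: print(round(z0,3),k.sum(),Y[k].min().round(4),Y[k].max().round(4),"mid",((Y[k].min()+Y[k].max())/2).round(4))
save("s1.png",cv2.resize(p["frame"][190:285,262:322],None,fx=6,fy=6,interpolation=cv2.INTER_CUBIC))
E
```

```text
0.06 71 -0.0286 0.0301 mid 0.0008
0.07 95 -0.0282 0.0305 mid 0.0011
0.08 100 -0.0274 0.031 mid 0.0018
0.09 99 -0.0267 0.0315 mid 0.0024
0.1 99 -0.0278 0.0319 mid 0.0021
0.11 102 -0.0276 0.0324 mid 0.0024
0.12 89 -0.0269 0.0328 mid 0.003
0.13 89 -0.0261 0.0331 mid 0.0035
0.14 38 -0.0254 0.0224 mid -0.0015
0.15 57 -0.0158 0.0229 mid 0.0036
0.16 72 -0.0151 0.0234 mid 0.0042
0.17 55 -0.012 0.0195 mid 0.0037
0.18 58 -0.0092 0.02 mid 0.0054
0.19 58 -0.0085 0.0205 mid 0.006
0.2 59 -0.0079 0.021 mid 0.0066
0.21 60 -0.0072 0.0217 mid 0.0072
```

View pics/s1.png

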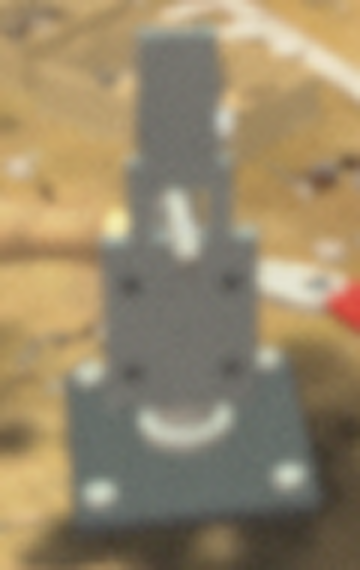

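The side crop shows the plate face-on with its tab top at (178,35). Its axis leans about 2.5 degrees toward +y of the stand, so I'll tilt the grasp to match.

```bash
cat >> h.py <<'E'
EY=np.array([.9527,-.3038,0]); UP=np.array([0,0,1.])
def P(s,y,z): return ST+EX*s+EY*y+UP*z
E
python3 - <<'E'
from h import *
print(delta(P(.0569,.0062,.24),Rt(72.3-.7,0,2.5)).tolist(),delta(P(.0569,.0058,.1765),Rt(72.3-.7,0,2.5)).tolist())
E
```

```text
[-0.6, -0.19, 9.06, -0.01, 2.56, 0.8] [-0.55, -0.2, 15.41, -0.01, 2.56, 0.8]
```

>>> arm_command:
  deltas:
    - [[-0.6, -0.2, 5, 0, 2.5, 0, 0.5], [-0.6, -0.2, 9, 0, 2.5, 0, 0.5], [-0.6, -0.2, 11.5, 0, 2.5, 0, 0.5], [-0.6, -0.2, 13.5, 0, 2.5, 0, 0.5], [-0.6, -0.2, 14.8, 0, 2.5, 0, 0.5], [-0.6, -0.2, 15.4, 0, 2.5, 0, 0.5], [-0.6, -0.2, 15.4, 0, 2.5, 0, 0.5]]

```text
time_s: 5.25
ee_pos: [0.5184, 0.3134, 0.1761]
eef_rot: [-0.022, 0.152, 0.988, 0.003]
ft_force: [-0.1, 0.3, 0.6]
width: 0.0429
finger_force: 0.0
```

```bash
python3 - <<'E'
from h import *
o=manip.get_obs(); print(o["time_s"],o["ee_pos"],o["ft_force"],o["width"]); e=o["ee_pos"]-ST; print("s,y",e@EX,e@EY)
p=optics.grab_frame("wrist"); w=world(p); save("w2.png",p["frame"])
q=np.stack([(w-ST)@EX,(w-ST)@EY,w[...,2]],-1)
m=(q[...,2]>.2)&(q[...,2]<.225)&(abs(q[...,0]-.057)<.012)&(abs(q[...,1])<.04)
print(m.sum(),np.percentile(q[m],[3,50,97],axis=0).round(4).tolist())
E
```

```text
5.25 [0.51844159 0.31335113 0.17611618] [-0.07858622  0.33826588  0.61988509] 0.04286460617098799
s,y 0.056169161926684495 0.005045263493101577
1758 [[0.0537, -0.0072, 0.2031], [0.0574, 0.0044, 0.2152], [0.0611, 0.0215, 0.2167]]
```

View pics/w2.png

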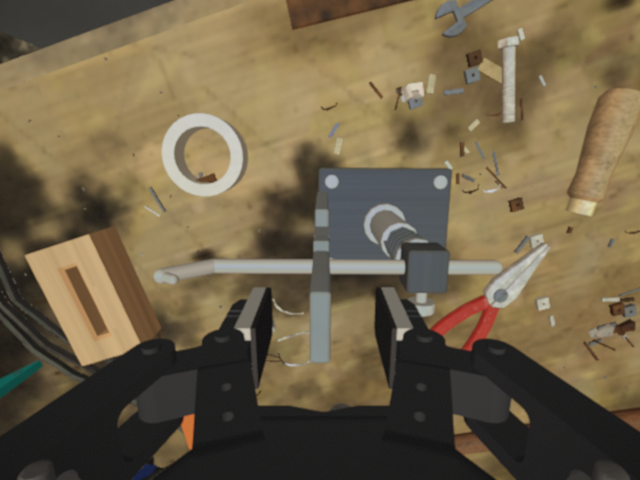

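>>> arm_command:
  deltas:
    - [[0, -0.1, 0, 0, 0, 0, 0.25], [0, -0.1, 0, 0, 0, 0, 0.15], [0, -0.1, 0, 0, 0, 0, 0], [0, -0.1, 0, 0, 0, 0, 0], [0, -0.1, 0, 0, 0, 0, 0], [0, -0.1, 0, 0, 0, 0, 0]]
  squeeze: 60

```text
time_s: 5.9
ee_pos: [0.518, 0.313, 0.1762]
eef_rot: [-0.021, 0.152, 0.988, 0.003]
ft_force: [0.7, 1.0, 1.0]
width: 0.0065
finger_force: 61.3
```

```bash
python3 - <<'E'
from h import *
o=manip.get_obs(); print(o["time_s"],o["ee_pos"],o["ft_force"],o["moment"],o["width"],o["finger_force"]); e=o["ee_pos"]-ST; print("s,y",e@EX,e@EY)
E
```

```text
5.9 [0.51802229 0.31303289 0.17620556] [0.68378604 0.9999223  0.99108849] [-0.01030612 -0.29506317 -0.09105704] 0.006487716618232179 61.315351724624634
s,y 0.056599731017732406 0.004742471451308774
```

>>> arm_command:
  deltas:
    - [[0, 0, -0.1, 0, 0, 0, 0], [0, 0, -0.2, 0, 0, 0, 0], [0, 0, -0.3, 0, 0, 0, 0], [0, 0, -0.4, 0, 0, 0, 0], [0, 0, -0.5, 0, 0, 0, 0], [0, 0, -0.5, 0, 0, 0, 0]]

```text
time_s: 6.5
ee_pos: [0.5177, 0.3127, 0.1808]
eef_rot: [-0.022, 0.151, 0.988, 0.003]
ft_force: [-0.6, 0.2, -2.5]
width: 0.0061
finger_force: 60.8
```

>>> arm_command:
  deltas:
    - [[0, 0, -0.1, 0, 0, 0, 0], [0, 0, -0.2, 0, 0, 0, 0], [0, 0, -0.3, 0, 0, 0, 0], [0, 0, -0.4, 0, 0, 0, 0], [0, 0, -0.4, 0, 0, 0, 0]]

```text
time_s: 7.0
ee_pos: [0.5182, 0.3129, 0.1852]
eef_rot: [-0.021, 0.152, 0.988, 0.003]
ft_force: [-0.6, 0.6, -2.1]
width: 0.0066
finger_force: 60.8
```

```bash
python3 - <<'E'
from h import *
o=manip.get_obs(); print(o["time_s"],o["ee_pos"],o["ft_force"],o["moment"],o["width"],o["finger_force"]); e=o["ee_pos"]-ST; print("s,y",e@EX,e@EY)
p=optics.grab_frame("wrist"); w=world(p)
q=np.stack([(w-ST)@EX,(w-ST)@EY,w[...,2]],-1)
for s in [.075,.085,.095,.105,.11,.118,.122,.126,.130]:
    k=(abs(q[...,0]-s)<.0025)&(abs(q[...,1]-.003)<.01)&(q[...,2]>.13)&(q[...,2]<.2)
    if k.sum(): print(s,k.sum(),np.median(q[k],0).round(4).tolist())
E
```

```text
7.0 [0.51824751 0.31286898 0.18521883] [-0.60836038  0.59323874 -2.13027013] [-0.03430065 -0.0965409  -0.00290733] 0.006562399572295149 60.83878040313721
s,y 0.05668746784707362 0.005006838275603679
0.075 122 [0.0752, 0.0032, 0.1534]
0.085 127 [0.0849, 0.003, 0.1534]
0.095 128 [0.095, 0.0025, 0.1536]
0.105 126 [0.105, 0.0024, 0.1536]
0.11 123 [0.11, 0.0025, 0.1535]
0.118 165 [0.118, 0.0027, 0.1557]
0.122 171 [0.1221, 0.0027, 0.1592]
0.126 212 [0.1265, 0.0027, 0.1629]
0.13 240 [0.1296, 0.0024, 0.1668]
```

```bash
cat > clr.py <<'E'
import numpy as np
def sp(a,b,n=60): return np.linspace(a,b,n)
A=np.vstack([sp((-60,0),(0,0),120),sp((0,0),(21,18))]); B=sp((21,18),(13,23.5),30)
Q=np.vstack([A,B]); r=np.r_[np.full(len(A),4.),np.full(len(B),2.5)]
def clear(x,z,th):
    """min gap (mm) between bar/barb and steel above/below window; th = lean of top to the post, deg"""
    t=np.radians(th); ax=np.array([np.cos(t),np.sin(t)]); az=np.array([-np.sin(t),np.cos(t)])
    d=Q-np.array([x,z]); u=d@ax; v=d@az
    dx=np.maximum(abs(u)-4,0); up=np.maximum(np.maximum(10-v,v-74),0); dn=np.maximum(np.maximum(v+85,-10-v)*0+np.where(v>-10,v+10,np.where(v<-85,-85-v,0)),0)
    return (np.minimum(np.hypot(dx,up),np.hypot(dx,dn))-r).min()
if __name__=="__main__":
    for th in [0,5,10,15,20,25,30,35,41]:
        best=max((clear(x,z,th),x,z) for x in np.arange(-6,10,.5) for z in np.arange(-2,10,.5)); print(th,best, "range x at >3.5:",[ (x,z) for x in np.arange(-12,12,3) for z in [max(np.arange(-3,12,.5),key=lambda z:clear(x,z,th))] if clear(x,z,th)>3.5])
    for u in np.arange(0,48,3):
        for th in (41,):
            f=lambda n:clear(u*.755-n*.656,u*.656+n*.755,th); n=max(np.arange(-3,8,.25),key=f); print("u",u,"n",n,round(f(n),2), [round(f(k),2) for k in (0,2,4)])
E
python3 clr.py
```

```text
0 (np.float64(5.27512465545977), np.float64(-6.0), np.float64(0.5)) range x at >3.5: [(np.int64(-12), np.float64(0.0)), (np.int64(-9), np.float64(0.0)), (np.int64(-6), np.float64(0.5)), (np.int64(-3), np.float64(1.5))]
5 (np.float64(5.614275526566351), np.float64(-6.0), np.float64(0.0)) range x at >3.5: [(np.int64(-12), np.float64(0.0)), (np.int64(-9), np.float64(0.0)), (np.int64(-6), np.float64(0.0)), (np.int64(-3), np.float64(1.0)), (np.int64(0), np.float64(2.5))]
10 (np.float64(5.15398697172539), np.float64(-4.0), np.float64(0.0)) range x at >3.5: [(np.int64(-12), np.float64(0.0)), (np.int64(-9), np.float64(0.0)), (np.int64(-6), np.float64(0.0)), (np.int64(-3), np.float64(0.5)), (np.int64(0), np.float64(2.0))]
15 (np.float64(4.972666131685013), np.float64(-2.0), np.float64(0.5)) range x at >3.5: [(np.int64(-12), np.float64(0.0)), (np.int64(-9), np.float64(0.0)), (np.int64(-6), np.float64(0.0)), (np.int64(-3), np.float64(0.5)), (np.int64(0), np.float64(1.5)), (np.int64(3), np.float64(3.0))]
20 (np.float64(4.8892973075512565), np.float64(-0.5), np.float64(1.0)) range x at >3.5: [(np
[... 1599 characters left out ...]
64(0.82), np.float64(1.76), np.float64(1.85)]
u 21 n 3.75 2.04 [np.float64(-1.68), np.float64(0.3), np.float64(1.83)]
u 24 n 3.75 2.04 [np.float64(-1.71), np.float64(0.29), np.float64(1.81)]
u 27 n 3.75 2.04 [np.float64(-1.71), np.float64(0.29), np.float64(1.81)]
u 30 n 3.75 2.06 [np.float64(-1.39), np.float64(0.39), np.float64(1.81)]
u 33 n 3.0 2.85 [np.float64(1.36), np.float64(2.19), np.float64(1.97)]
u 36 n 2.0 4.83 [np.float64(4.26), np.float64(4.83), np.float64(3.26)]
u 39 n 1.0 7.41 [np.float64(7.16), np.float64(6.73), np.float64(5.37)]
u 42 n 0.25 10.09 [np.float64(10.07), np.float64(8.97), np.float64(7.87)]
u 45 n -0.25 12.64 [np.float64(12.57), np.float64(11.47), np.float64(10.56)]
```

```bash
cat >> h.py <<'E'
B=np.array([.1168,.1495]); YB=.0027; L=.0352
def W(x,z,th,y=YB):
    """tool pose with window centre at (x,z) mm from the bend in the hook's plane, top leaning th to the post"""
    t=np.radians(th); return P(B[0]+x/1e3-L*np.sin(t), y, B[1]+z/1e3+L*np.cos(t)), Rt(PSI,th)
E
python3 - <<'E'
from h import *
s=now()
for w in [(-60,.3,0),(-6,.3,0)]: print(delta(*W(*w),frm=s).tolist())
s=W(-6,.3,0)
for w in [(-5,.2,5),(-4,0,10),(-2,.5,15),(-.5,1,20),(1,1.7,25),(3.5,3,30),(6,5,36),(8,6.8,41)]: print(delta(*W(*w),frm=s).tolist())
E
```

```text
[0.23, -0.01, 0.02, 0.0, -2.5, 0.27]
[0.25, -5.41, 0.02, 0.0, -2.5, 0.27]
[0.0, 0.21, 0.02, 5.0, 0.0, -0.0]
[0.0, 0.41, 0.08, 10.0, 0.0, -0.0]
[0.0, 0.51, 0.1, 15.0, 0.0, 0.0]
[0.0, 0.65, 0.14, 20.0, -0.0, 0.0]
[0.0, 0.79, 0.19, 25.0, 0.0, -0.0]
[0.0, 0.81, 0.2, 30.0, 0.0, -0.0]
[0.0, 0.87, 0.2, 36.0, 0.0, 0.0]
[0.0, 0.91, 0.21, 41.0, -0.0, -0.0]
```

>>> arm_command:
  deltas:
    - [[0.1, 0, 0, 0, -1.2, 0.1, 0], [0.25, -0.2, 0, 0, -2.5, 0.25, 0], [0.25, -0.8, 0, 0, -2.5, 0.25, 0], [0.25, -1.6, 0, 0, -2.5, 0.25, 0], [0.25, -2.4, 0, 0, -2.5, 0.25, 0], [0.25, -3.2, 0, 0, -2.5, 0.25, 0], [0.25, -4.0, 0, 0, -2.5, 0.25, 0], [0.25, -4.7, 0, 0, -2.5, 0.25, 0], [0.25, -5.2, 0, 0, -2.5, 0.25, 0], [0.25, -5.4, 0, 0, -2.5, 0.25, 0], [0.25, -5.4, 0, 0, -2.5, 0.25, 0]]

```text
time_s: 8.15
ee_pos: [0.4997, 0.2618, 0.1852]
eef_rot: [0.0, 0.154, 0.988, -0.0]
ft_force: [0.2, 1.1, -2.6]
width: 0.0065
finger_force: 60.8
```

```bash
python3 - <<'E'
from h import *
o=manip.get_obs(); print(o["time_s"],o["ft_force"],o["moment"],o["q"]); print("err to W(-6)",delta(*W(-6,.3,0)).tolist())
p=optics.grab_frame("wrist"); w=world(p); save("w3.png",p["frame"])
q=np.stack([(w-ST)@EX,(w-ST)@EY,w[...,2]],-1)
for s in [.075,.085,.095,.117,.122,.126,.130,.134]:
    k=(abs(q[...,0]-s)<.0025)&(abs(q[...,1]-.003)<.01)&(q[...,2]>.13)&(q[...,2]<.185)
    if k.sum(): print(s,k.sum(),np.median(q[k],0).round(4).tolist())
m=(q[...,2]>.21)&(q[...,2]<.24)&(abs(q[...,0]-.111)<.015)&(abs(q[...,1])<.04)
print(m.sum(),np.percentile(q[m],[3,50,97],axis=0).round(4).tolist())
E
```

```text
8.15 [ 0.2366016   1.11013108 -2.63881486] [-0.0172912  -0.05474208  0.0360134 ] [ 0.15726862  0.2746291  -0.84400915  1.67806005  0.21304025  1.28465301
  0.53310154]
err to W(-6) [0.01, 0.02, 0.02, -0.0, 0.01, -0.0]
0.075 120 [0.0751, 0.0028, 0.1536]
0.085 123 [0.085, 0.0027, 0.1534]
0.095 122 [0.0949, 0.0028, 0.1534]
0.117 99 [0.1177, 0.0023, 0.1554]
0.122 134 [0.122, 0.0024, 0.1591]
0.126 168 [0.1262, 0.0025, 0.1624]
0.13 202 [0.1298, 0.0021, 0.1672]
0.134 162 [0.1339, 0.0017, 0.171]
3448 [[0.0974, -0.0103, 0.2126], [0.1111, -0.005, 0.2238], [0.1246, 0.0164, 0.2388]]
```

>>> arm_command:
  deltas:
    - [[0, 0.1, 0, 2, 0, 0, 0], [0, 0.2, 0, 5, 0, 0, 0], [0, 0.4, 0.05, 9, 0, 0, 0], [0, 0.5, 0.1, 13, 0, 0, 0], [0, 0.55, 0.1, 17, 0, 0, 0], [0, 0.65, 0.15, 20, 0, 0, 0], [0, 0.65, 0.15, 20, 0, 0, 0]]

```text
time_s: 8.9
ee_pos: [0.5009, 0.2705, 0.1822]
eef_rot: [-0.028, 0.15, 0.973, -0.172]
ft_force: [-0.5, 0.9, -2.8]
width: 0.0063
finger_force: 60.8
```

```bash
python3 - <<'E'
from h import *
o=manip.get_obs(); print(o["time_s"],o["ft_force"],o["moment"],o["q"])
for w in [(-.5,1,20),(1,1.7,25),(3.5,3,30),(6,5,36),(8,6.8,41)]: print(delta(*W(*w)).tolist())
E
```

```text
8.9 [-0.45673468  0.923675   -2.78432023] [ 0.73177212 -0.16633902 -0.00728194] [-0.15395165  0.51429067 -0.76662381  1.44274422  0.46637323  1.66135198
  0.31566915]
[-0.14, -0.23, -0.07, -0.04, -0.08, 0.23]
[-0.14, -0.09, -0.07, 4.96, -0.07, 0.23]
[-0.14, -0.06, -0.06, 9.96, -0.06, 0.24]
[-0.14, -0.0, -0.08, 15.96, -0.05, 0.24]
[-0.14, 0.04, -0.09, 20.96, -0.04, 0.24]
```

>>> arm_command:
  deltas:
    - [[0, 0, 0, 0, 0, 0, 0], [0, 0, 0, 0, 0, 0, 0]]

```text
time_s: 9.1
ee_pos: [0.5019, 0.268, 0.1839]
eef_rot: [-0.026, 0.152, 0.973, -0.171]
ft_force: [-0.4, -0.5, -2.9]
width: 0.0069
finger_force: 60.9
```

```bash
python3 - <<'E'
from h import *
o=manip.get_obs(); print(o["time_s"],o["ft_force"],o["moment"],o["q"],o["joint_vel"])
print(delta(*W(-.5,1,20)).tolist())
p=optics.grab_frame("wrist"); w=world(p)
q=np.stack([(w-ST)@EX,(w-ST)@EY,w[...,2]],-1)
for s in [.06,.07,.117,.122,.126,.130,.134]:
    k=(abs(q[...,0]-s)<.0025)&(abs(q[...,1]-.003)<.01)&(q[...,2]>.13)&(q[...,2]<.175)
    if k.sum(): print(s,k.sum(),np.median(q[k],0).round(4).tolist())
E
```

```text
9.1 [-0.37505453 -0.48465518 -2.90162863] [ 0.57214223 -0.20551517  0.01055333] [-0.14880285  0.50918274 -0.7664625   1.44493923  0.46560275  1.65972824
  0.31658007] [ 0.00907687 -0.00787696  0.00121295  0.00118859  0.00492064  0.00471953
 -0.00177577]
[0.04, 0.03, 0.02, 0.08, 0.02, -0.03]
0.06 154 [0.0599, 0.0027, 0.1533]
0.07 144 [0.07, 0.0026, 0.1536]
0.117 5 [0.1193, 0.0027, 0.1577]
0.122 158 [0.122, 0.0026, 0.1589]
0.126 184 [0.1262, 0.0025, 0.1625]
0.13 182 [0.1296, 0.002, 0.1659]
0.134 126 [0.1339, 0.0014, 0.1699]
```

```bash
python3 - <<'E'
from h import *
for w in [(1,1.7,25),(3.5,3,30),(6,5,36),(8,6.8,41)]: print(delta(*W(*w),frm=W(-.5,1,20)).tolist())
E
```

```text
[0.0, 0.14, -0.0, 5.0, 0.0, -0.0]
[0.0, 0.17, 0.0, 10.0, 0.0, -0.0]
[0.0, 0.22, -0.02, 16.0, -0.0, -0.0]
[0.0, 0.26, -0.02, 21.0, -0.0, -0.0]
```

>>> arm_command:
  deltas:
    - [[0, 0, 0, 1, 0, 0, 0], [0, 0.1, 0, 3, 0, 0, 0], [0, 0.15, 0, 5, 0, 0, 0], [0, 0.15, 0, 7, 0, 0, 0], [0, 0.15, 0, 10, 0, 0, 0], [0, 0.2, 0, 12, 0, 0, 0], [0, 0.25, 0, 15, 0, 0, 0], [0, 0.25, 0, 17, 0, 0, 0], [0, 0.25, 0, 19, 0, 0, 0], [0, 0.27, 0, 21, 0, 0, 0], [0, 0.27, 0, 21, 0, 0, 0], [0, 0.27, 0, 21, 0, 0, 0]]

```text
time_s: 10.35
ee_pos: [0.5025, 0.2708, 0.1826]
eef_rot: [-0.054, 0.144, 0.926, -0.346]
ft_force: [-0.0, 0.1, -2.8]
width: 0.0063
finger_force: 60.9
```

```bash
python3 - <<'E'
from h import *
o=manip.get_obs(); print(o["time_s"],o["ft_force"],o["moment"],o["q"])
print(delta(*W(8,6.8,41)).tolist())
p=optics.grab_frame("wrist"); w=world(p); save("w4.png",p["frame"])
q=np.stack([(w-ST)@EX,(w-ST)@EY,w[...,2]],-1)
for s in [.06,.07,.117,.122,.126,.130,.134,.138]:
    k=(abs(q[...,0]-s)<.0025)&(abs(q[...,1]-.003)<.01)&(q[...,2]>.13)&(q[...,2]<.185)
    if k.sum(): print(s,k.sum(),np.median(q[k],0).round(4).tolist())
E
```

```text
10.35 [-0.01925251  0.07328049 -2.84501477] [ 1.20497701 -0.39077732 -0.01253145] [-0.39795751  0.74356921 -0.65200421  1.21469396  0.60890255  2.01540681
  0.25431854]
[0.01, -0.03, -0.01, 0.05, 0.01, 0.0]
0.06 187 [0.06, 0.0024, 0.1533]
0.07 162 [0.07, 0.0025, 0.1533]
0.117 115 [0.1166, 0.0021, 0.1541]
0.122 1 [0.1199, -0.0003, 0.1532]
0.126 126 [0.1274, 0.0028, 0.164]
0.13 226 [0.1298, 0.0024, 0.1666]
0.134 107 [0.1335, 0.0013, 0.1683]
0.138 69 [0.1371, 0.0017, 0.171]
```

View pics/w4.png

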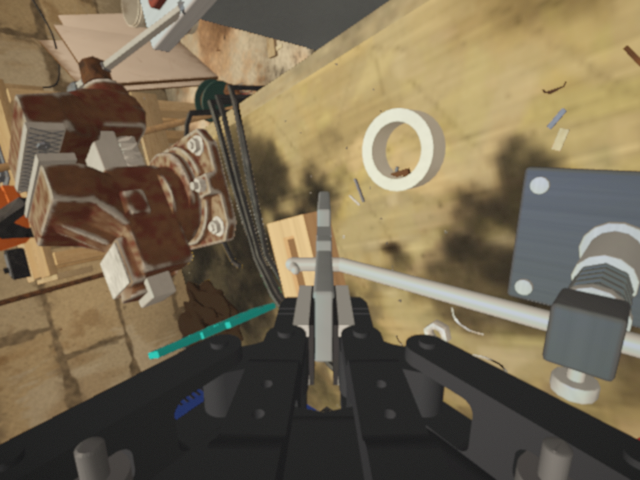

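The wrist picture shows the plate leaning with the hook's tip and barb at (295,265) in front of its window. Nothing is touching, since the force is weight only. Now I shift 3.7 mm toward the barb side and move up the slope.

>>> arm_command:
  deltas:
    - [[0, -0.05, -0.05, 0, 0, 0, 0], [0, -0.15, -0.15, 0, 0, 0, 0], [0, -0.3, -0.25, 0, 0, 0, 0], [0, -0.4, -0.35, 0, 0, 0, 0], [0, -0.55, -0.38, 0, 0, 0, 0], [0, -0.7, -0.38, 0, 0, 0, 0], [0, -0.7, -0.38, 0, 0, 0, 0]]

```text
time_s: 11.1
ee_pos: [0.5016, 0.2679, 0.1904]
eef_rot: [-0.054, 0.144, 0.926, -0.346]
ft_force: [-0.6, -0.4, -2.7]
width: 0.0063
finger_force: 60.9
```

```bash
python3 - <<'E'
from h import *
o=manip.get_obs(); print(o["time_s"],o["ft_force"],o["moment"],o["q"])
u,n=17.5,3.75; print(delta(*W(u*.755-n*.656,u*.656+n*.755,41)).tolist())
p=optics.grab_frame("wrist"); w=world(p)
q=np.stack([(w-ST)@EX,(w-ST)@EY,w[...,2]],-1)
for s in [.07,.117,.122,.126,.128,.130,.132,.134,.136,.138]:
    k=(abs(q[...,0]-s)<.001)&(abs(q[...,1]-.003)<.0045)&(q[...,2]>.13)&(q[...,2]<.185)
    if k.sum(): print(s,k.sum(),np.median(q[k],0).round(4).tolist(), q[k][:,2].max().round(4))
E
```

```text
11.1 [-0.5685949  -0.38552347 -2.71098985] [ 1.21857425 -0.37927881 -0.02421085] [-0.39608747  0.73219874 -0.64989826  1.21557204  0.60551852  2.02289434
  0.26118167]
[0.01, 0.01, -0.01, 0.0, 0.02, -0.0]
0.07 60 [0.0698, 0.0024, 0.1534] 0.1552
0.117 65 [0.1171, 0.0022, 0.1544] 0.1569
0.122 68 [0.1219, 0.0027, 0.1588] 0.1613
0.126 5 [0.1255, -0.0001, 0.1594] 0.1751
0.128 39 [0.1279, 0.0032, 0.1745] 0.1763
0.13 31 [0.1301, 0.0027, 0.1748] 0.176
0.132 43 [0.132, 0.002, 0.168] 0.1751
0.134 37 [0.134, 0.0011, 0.1688] 0.1736
0.136 35 [0.1362, 0.0012, 0.1702] 0.1727
0.138 31 [0.1377, 0.0018, 0.1712] 0.1722
```

>>> arm_command:
  deltas:
    - [[0, -0.1, 0, 0, 0, 0, 0], [0, -0.3, 0, 0, 0, 0, 0], [0, -0.5, 0, 0, 0, 0, 0], [0, -0.65, 0, 0, 0, 0, 0], [0, -0.65, 0, 0, 0, 0, 0]]

```text
time_s: 11.65
ee_pos: [0.5001, 0.2632, 0.1947]
eef_rot: [-0.054, 0.144, 0.926, -0.346]
ft_force: [0.3, -0.2, -3.3]
width: 0.0064
finger_force: 60.9
```

```bash
python3 - <<'E'
from h import *
o=manip.get_obs(); print(o["time_s"],o["ft_force"],o["moment"],o["q"])
u,n=24,3.75; print(delta(*W(u*.755-n*.656,u*.656+n*.755,41)).tolist())
E
```

```text
11.65 [ 0.26438867 -0.22223325 -3.29791418] [ 1.24375779 -0.36620886 -0.01840281] [-0.3886814   0.7207092  -0.65145281  1.22518728  0.60301173  2.02335589
  0.26517534]
[0.01, 0.02, -0.01, 0.01, 0.01, -0.01]
```

Forces stay at weight only, so I continue out past the barb.

>>> arm_command:
  deltas:
    - [[0, -0.1, 0, 0, 0, 0, 0], [0, -0.3, 0, 0, 0, 0, 0], [0, -0.5, 0, 0, 0, 0, 0], [0, -0.7, 0, 0, 0, 0, 0], [0, -0.8, 0, 0, 0, 0, 0]]

```text
time_s: 12.15
ee_pos: [0.4982, 0.2574, 0.1999]
eef_rot: [-0.054, 0.144, 0.926, -0.346]
ft_force: [-0.1, -0.3, -3.0]
width: 0.0065
finger_force: 60.9
```

>>> arm_command:
  deltas:
    - [[0, -0.2, 0, 0, 0, 0, 0], [0, -0.6, 0, 0, 0, 0, 0], [0, -1.2, 0, 0, 0, 0, 0], [0, -2, 0, 0, 0, 0, 0], [0, -3, 0, 0, 0, 0, 0], [0, -4, 0, 0, 0, 0, 0], [0, -5, 0, 0, 0, 0, 0], [0, -6, 0, 0, 0, 0, 0], [0, -6.5, 0, 0, 0, 0, 0], [0, -6.5, 0, 0, 0, 0, 0]]

```text
time_s: 13.15
ee_pos: [0.4834, 0.2103, 0.2431]
eef_rot: [-0.053, 0.144, 0.926, -0.346]
ft_force: [0.6, 0.1, -2.8]
width: 0.0065
finger_force: 60.9
```

```bash
python3 - <<'E'
from h import *
o=manip.get_obs(); print(o["time_s"],o["ee_pos"],o["ft_force"],o["moment"],o["q"]); e=o["ee_pos"]-ST; print(e@EX,e@EY)
# slot target: plate z = -tool z, foot = TCP - (.139-.019 ...) => TCP 0.120 above the foot
T=np.array([.518,.095,0]); a=T+UP*.27
s=now(); mid=(np.array([.500,.185,.27]),Rt(75,20)); print(delta(*mid,frm=s).tolist()); fin=(a,Rt(90.3)); print(delta(*fin,frm=s).tolist())
E
```

```text
13.15 [0.48340582 0.21032374 0.24313998] [ 0.6098209   0.10834933 -2.76912953] [ 1.19112598 -0.46814119  0.00169888] [-0.30663817  0.59251015 -0.66301623  1.31979436  0.57699247  2.03190248
  0.32439595]
0.16496722302848646 0.0029664043953061218
[-2.35, -3.2, -0.78, -20.97, -1.34, -2.39]
[-6.81, -9.26, 4.49, -40.63, -6.39, -17.27]
```

>>> arm_command:
  deltas:
    - [[-1, -1.5, -0.4, -7, -0.5, -1, 0], [-2.4, -3.2, -0.8, -14, -1, -2, 0], [-2.4, -3.2, -0.8, -21, -1.3, -2.4, 0], [-4, -5, 1, -28, -3, -7, 0], [-5.5, -7.5, 3, -35, -5, -13, 0], [-6.8, -9.3, 4.5, -40.6, -6.4, -17.3, 0], [-6.8, -9.3, 4.5, -40.6, -6.4, -17.3, 0], [-6.8, -9.3, 4.5, -40.6, -6.4, -17.3, 0], [-6.8, -9.3, 4.5, -40.6, -6.4, -17.3, 0], [-6.8, -9.3, 4.5, -40.6, -6.4, -17.3, 0]]

```text
time_s: 14.15
ee_pos: [0.5173, 0.0971, 0.2692]
eef_rot: [-0.001, -0.005, 1.0, -0.0]
ft_force: [1.3, 0.3, -2.6]
width: 0.0063
finger_force: 60.8
```

```bash
python3 - <<'E'
from h import *
o=manip.get_obs(); print(o["time_s"],o["ee_pos"],o["ft_force"],o["moment"],o["q"])
print("to hover .185",delta(np.array([.518,.095,.185]),Rt(90.3)).tolist())
e,r=now()
p=optics.grab_frame("wrist"); w=world(p); save("w5.png",p["frame"])
t=(w-e)@r.as_matrix()   # tool frame
m=(abs(t[...,1])<.009)&(t[...,2]<-.025)&(t[...,2]>-.05)&(abs(t[...,0])<.03); print("top in tool",m.sum(),np.percentile(t[m],[2,50,98],axis=0).round(4).tolist())
m=(abs(t[...,1])<.012)&(t[...,2]>.043)&(t[...,2]<.125)&(abs(t[...,0])<.045)
for z in (.05,.07,.09,.11):
    k=m&(abs(t[...,2]-z)<.01)
    if k.sum(): print(z,k.sum(),np.percentile(t[k],[2,50,98],axis=0).round(4).tolist())
# side cam: plate edges in tool frame on the face toward camera
p=optics.grab_frame("side"); w=world(p); t=(w-e)@r.as_matrix()
m=(abs(t[...,1])<.02)&(t[...,2]<.13)&(t[...,2]>-.05)&(abs(t[...,0])<.05); v,u=np.nonzero(m)
X=np.array([(atplane(p,(a,b),e-r.as_matrix()[:,1]*.004,r.as_matrix()[:,1])-e)@r.as_matrix() for a,b in zip(u,v)])
for z in np.arange(.02,.13,.01):
    k=abs(X[:,2]-z)<.005
    if k.sum()>3: print("side",round(z,3),k.sum(),X[k,0].min().round(4),X[k,0].max().round(4),((X[k,0].min()+X[k,0].max())/2).round(4))
E
```

```text
14.15 [0.51727672 0.09713666 0.26916316] [ 1.27527878  0.33803719 -2.63724359] [ 0.02197205 -0.02430529  0.01002995] [ 0.41188371  0.11158688 -0.73216512  1.63963321  0.07557836  1.42169186
  1.25143505]
to hover .185 [-0.09, -0.21, 8.42, -0.06, -0.13, 0.23]
top in tool 2330 [[-0.015, -0.0083, -0.0488], [0.01, 0.0, -0.0384], [0.0133, 0.0084, -0.0264]]
0.05 291 [[0.0186, -0.0038, 0.0437], [0.0248, -0.0003, 0.0452], [0.0289, 0.0032, 0.0593]]
0.07 72 [[0.0176, -0.0047, 0.0604], [0.0288, -0.0006, 0.0685], [0.0291, 0.0033, 0.0795]]
0.09 47 [[0.0277, -0.0043, 0.0817], [0.029, -0.0002, 0.0892], [0.0292, 0.0032, 0.098]]
0.11 40 [[0.028, -0.004, 0.1012], [0.0291, -0.0002, 0.1089], [0.0293, 0.0034, 0.118]]
side 0.02 112 -0.0197 0.0218 0.0011
side 0.03 74 -0.0197 0.022 0.0012
side 0.04 100 -0.0278 0.0301 0.0011
side 0.05 152 -0.03 0.0304 0.0002
side 0.06 152 -0.03 0.0307 0.0004
side 0.07 150 -0.0301 0.031 0.0005
side 0.08 146 -0.0301 0.0313 0.0006
side 0.09 146 -0.0302 0.0317 0.0007
side 0.1 139 -0.0281 0.032 0.002
side 0.11 137 -0.0281 0.0322 0.0021
side 0.12 59 -0.0281 0.0303 0.0011
```

>>> arm_command:
  deltas:
    - [[0, -0.1, 1, 0, -0.1, 0.2, 0], [0, -0.2, 3, 0, -0.1, 0.2, 0], [0, -0.2, 5, 0, -0.1, 0.2, 0], [0, -0.2, 6.5, 0, -0.1, 0.2, 0], [0, -0.2, 7.7, 0, -0.1, 0.2, 0], [0, -0.2, 8.4, 0, -0.1, 0.2, 0], [0, -0.2, 8.4, 0, -0.1, 0.2, 0], [0, -0.2, 8.4, 0, -0.1, 0.2, 0]]

```text
time_s: 15.05
ee_pos: [0.518, 0.0933, 0.1859]
eef_rot: [0.001, -0.002, 1.0, -0.0]
ft_force: [-1.0, -0.5, -2.3]
width: 0.0065
finger_force: 60.8
```

```bash
python3 - <<'E'
from h import *
o=manip.get_obs(); print(o["time_s"],o["ee_pos"],o["ft_force"],o["moment"])
print("to .132",delta(np.array([.5172,.095,.132]),Rt(90.3)).tolist())
p=optics.grab_frame("wrist"); w=world(p); save("w6.png",p["frame"])
f=(w[...,2]<.035)&(w[...,2]>.008)&(abs(w[...,0]-.518)<.04)&(abs(w[...,1]-.095)<.012)
print(f.sum(),np.percentile(w[f],[2,50,98],axis=0).round(4).tolist() if f.sum() else "")
m=(abs(w[...,2]-.040)<.003)&(abs(w[...,0]-.518)<.07)&(abs(w[...,1]-.095)<.045)
print(m.sum(),np.percentile(w[m],[.3,50,99.7],axis=0).round(4).tolist())
m=(w[...,2]>.07)&(w[...,2]<.135)&(abs(w[...,0]-.518)<.04)&(abs(w[...,1]-.095)<.012)
print("leg",np.percentile(w[m],[2,50,98],axis=0).round(4).tolist())
E
```

```text
15.05 [0.51803778 0.09328942 0.18589498] [-0.98092679 -0.50045872 -2.32987176] [0.01230344 0.04574951 0.04090549]
to .132 [0.09, 0.17, 5.39, -0.04, 0.07, -0.12]
254 [[0.4874, 0.0885, 0.0108], [0.4948, 0.0984, 0.0122], [0.5498, 0.1006, 0.0292]]
7183 [[0.4625, 0.0647, 0.0374], [0.5089, 0.0978, 0.0402], [0.5719, 0.1244, 0.0422]]
leg [[0.4889, 0.0889, 0.0738], [0.4892, 0.0929, 0.1097], [0.4906, 0.0966, 0.1337]]
```

View pics/w6.png

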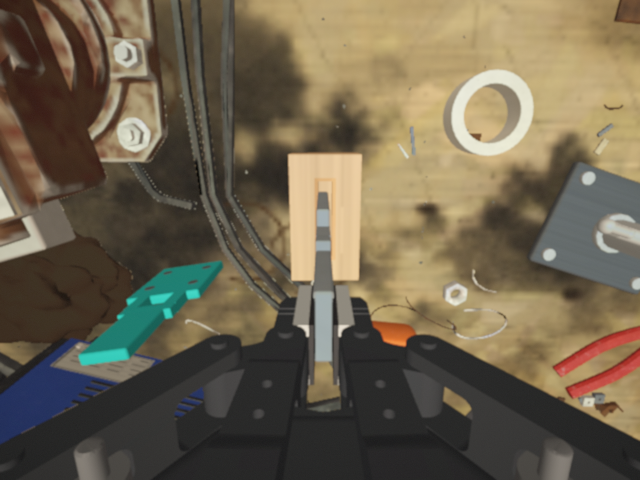

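The wrist picture shows the block at (325,215), with the slot's near end visible at (324,187) and the leg just above it. The correction is about +1.3 mm in tool x and +1.8 mm in tool y.

>>> arm_command:
  deltas:
    - [[0.1, 0.15, 0.3, 0, 0, 0, 0], [0.1, 0.15, 0.8, 0, 0, 0, 0], [0.1, 0.15, 1.2, 0, 0, 0, 0], [0.1, 0.15, 1.5, 0, 0, 0, 0], [0.1, 0.15, 1.5, 0, 0, 0, 0], [0.1, 0.15, 1.5, 0, 0, 0, 0], [0.1, 0.15, 1.5, 0, 0, 0, 0]]

```text
time_s: 15.8
ee_pos: [0.5168, 0.0946, 0.1705]
eef_rot: [0.0, -0.002, 1.0, -0.0]
ft_force: [0.2, -0.2, -3.1]
width: 0.0065
finger_force: 60.8
```

```bash
python3 - <<'E'
from h import *
o=manip.get_obs(); print(o["time_s"],o["ee_pos"],o["ft_force"],o["moment"],o["joint_vel"].round(3))
print("to .133",delta(np.array([.5168,.0951,.133]),Rt(90.3)).tolist())
e=o["ee_pos"]
p=optics.grab_frame("wrist"); w=world(p)
m=(w[...,2]>.06)&(w[...,2]<.12)&(abs(w[...,0]-.518)<.04)&(abs(w[...,1]-.095)<.012)
print("leg",np.percentile(w[m],[2,50,98],axis=0).round(4).tolist())
f=(w[...,2]<.035)&(w[...,2]>.008)&(abs(w[...,0]-.518)<.04)&(abs(w[...,1]-.095)<.012)
print(f.sum(),np.percentile(w[f],[2,50,98],axis=0).round(4).tolist() if f.sum() else "")
E
```

```text
15.8 [0.51683507 0.09462598 0.17054944] [ 0.22730577 -0.19237287 -3.1260059 ] [ 0.0070407  -0.04697983  0.0206753 ] [ 0.    -0.002 -0.    -0.    -0.     0.001 -0.001]
to .133 [0.01, 0.05, 3.75, -0.04, 0.04, -0.12]
leg [[0.4876, 0.0903, 0.0637], [0.488, 0.0942, 0.0953], [0.4892, 0.0979, 0.1185]]
156 [[0.4878, 0.0885, 0.0107], [0.4923, 0.0968, 0.0123], [0.5228, 0.1005, 0.0344]]
```

>>> arm_command:
  deltas:
    - [[0, 0.04, 0.4, 0, 0, 0, 0], [0, 0.04, 0.8, 0, 0, 0, 0], [0, 0.04, 1.2, 0, 0, 0, 0], [0, 0.04, 1.6, 0, 0, 0, 0], [0, 0.04, 1.9, 0, 0, 0, 0], [0, 0.04, 1.9, 0, 0, 0, 0]]

```text
time_s: 16.45
ee_pos: [0.5164, 0.0949, 0.1508]
eef_rot: [-0.0, -0.002, 1.0, -0.0]
ft_force: [0.9, 0.4, -2.4]
width: 0.0063
finger_force: 60.8
```

>>> arm_command:
  deltas:
    - [[0, 0, 0.3, 0, 0, 0, 0], [0, 0, 0.6, 0, 0, 0, 0], [0, 0, 0.9, 0, 0, 0, 0], [0, 0, 1.2, 0, 0, 0, 0], [0, 0, 1.5, 0, 0, 0, 0], [0, 0, 1.6, 0, 0, 0, 0], [0, 0, 1.6, 0, 0, 0, 0]]

```text
time_s: 17.15
ee_pos: [0.5166, 0.0949, 0.1352]
eef_rot: [0.0, -0.002, 1.0, -0.0]
ft_force: [-0.6, 0.8, -3.6]
width: 0.0066
finger_force: 60.8
```

Foot is about 3 mm above the floor, with no contact force. I lower gently until it touches.

>>> arm_command:
  deltas:
    - [[0, 0, 0.1, 0, 0, 0, 0], [0, 0, 0.15, 0, 0, 0, 0], [0, 0, 0.2, 0, 0, 0, 0], [0, 0, 0.2, 0, 0, 0, 0]]

```text
time_s: 17.55
ee_pos: [0.5167, 0.095, 0.1334]
eef_rot: [0.0, -0.002, 1.0, -0.0]
ft_force: [0.7, -0.1, -2.7]
width: 0.0063
finger_force: 60.8
```

>>> arm_command:
  deltas:
    - [[0, 0, 0.05, 0, 0, 0, 0], [0, 0, 0.1, 0, 0, 0, 0], [0, 0, 0.1, 0, 0, 0, 0]]

```text
time_s: 17.85
ee_pos: [0.517, 0.0951, 0.1329]
eef_rot: [0.001, -0.002, 1.0, -0.0]
ft_force: [-0.6, 0.1, 3.8]
width: 0.0067
finger_force: 61.5
```

Floor touched (net 6 N). Release, let it settle, and check before retracting.

>>> arm_command:
  deltas:
    - [[0, 0, 0, 0, 0, 0, 0.1], [0, 0, 0, 0, 0, 0, 0.2], [0, 0, 0, 0, 0, 0, 0.35], [0, 0, 0, 0, 0, 0, 0.4], [0, 0, 0, 0, 0, 0, 0.4], [0, 0, 0, 0, 0, 0, 0.4]]
  squeeze: 30

```text
time_s: 18.45
ee_pos: [0.5167, 0.095, 0.1324]
eef_rot: [0.0, -0.002, 1.0, -0.0]
ft_force: [-0.2, -0.3, -0.5]
width: 0.0344
finger_force: 0.0
```

>>> arm_command:
  deltas:
    - [[0, 0, -0.5, 0, 0, 0, 0.4], [0, 0, -1.5, 0, 0, 0, 0.4], [0, 0, -3, 0, 0, 0, 0.4], [0, 0, -5, 0, 0, 0, 0.4], [0, 0, -8, 0, 0, 0, 0.4], [0, 0, -12, 0, 0, 0, 0.4], [0, 0, -15, 0, 0, 0, 0.4], [0, 0, -15, 0, 0, 0, 0.4], [0, 0, -15, 0, 0, 0, 0.4]]

```text
time_s: 19.35
ee_pos: [0.517, 0.0953, 0.2838]
eef_rot: [0.001, -0.002, 1.0, -0.0]
ft_force: [-1.0, -0.2, -0.2]
width: 0.034
finger_force: 0.0
```

```bash
python3 - <<'E'
from h import *
o=manip.get_obs(); print(o["time_s"],o["ee_pos"],o["ft_force"],o["width"])
p=optics.grab_frame("wrist"); w=world(p); f=p["frame"]
m=(w[...,2]>.05)&(w[...,2]<.2)&(abs(w[...,0]-.518)<.05)&(abs(w[...,1]-.095)<.03)
print(m.sum())
for a,b in [(.08,.09),(.09,.12),(.16,.19)]:
    k=m&(w[...,2]>a)&(w[...,2]<b)
    if k.sum(): print(a,b,k.sum(),np.percentile(w[k],[2,50,98],axis=0).round(4).tolist())
E
```

```text
19.35 [0.51700797 0.09530334 0.28384441] [-1.04629905 -0.19733738 -0.16508488] 0.03401430828022922
700
0.08 0.09 92 [[0.4878, 0.0909, 0.0817], [0.4926, 0.0943, 0.0876], [0.4978, 0.0978, 0.0891]]
0.09 0.12 83 [[0.4976, 0.0904, 0.0941], [0.4986, 0.094, 0.1183], [0.5029, 0.0976, 0.1199]]
0.16 0.19 424 [[0.5029, 0.0902, 0.1638], [0.5163, 0.0941, 0.1709], [0.5317, 0.098, 0.1724]]
```

The plate's top is at 171 mm (12 + 159), its leg shoulder is at 87 mm (12 + 75), and its y is constant with height. So it is upright and fully home. Handing in.

```bash
python3 -c "
from rig import order; print(order.close_job())"
```

```text
the job is handed in; nothing more can be done
None
```

The grey keeper plate is off the hook without any measured contact force and stands upright, fully home in the rest block's slot; the gripper is clear of everything, and I handed the job in at about 19 s of the 64 s allowed.

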